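# One portion from the pellet dispenser

### The job

Without gripping anything, push the small hand wheel on the pellet dispenser gently round by its upright handle, clockwise as seen from above, through exactly one full turn, so that the handle is back where it started. Then press the dispenser's button all the way down with a fingertip and let it come up again. Leave the wheel there and do not shift or lift the other things on the shelf.

Things in the scene. Friction and masses are not known exactly. Their poses are not given: they have to be found in the camera images.
- dispenser: Pellet dispenser fixed to the shelf: translucent green body, white base 130 x 250 mm, white deck 84 mm above the shelf; origin on the shelf under the wheel's axis, z up. The hand wheel lies flat on one end, the push button is 122 mm away along its +y, a chute points to -x beside the button. Only the crank handle stands higher than 107 mm.
- wheel_center (a point): Point on the wheel's vertical axis at the height of the rim's top (103 mm above the shelf). Flat dark steel hand wheel, rim circle 55 mm in radius to the middle of its 10 mm bar, three spokes, hub up to 106 mm above the shelf.
- crank_handle: Upright round black handle standing on the wheel's rim at the end of one spoke, 55 mm from the axis, 12 to 15 mm thick, 42 mm tall; origin at its foot, 100 mm above the shelf; goes round with the wheel and rolls easily about its own pin. More than 18 N on it from the fingers is too rough (a pinch exceeds it).
- handle_top (a point): Centre of the handle's top end, 142 mm above the shelf, 55 mm from the wheel's axis.
- wheel (a joint): Turn of the hand wheel in rad, growing clockwise as seen from above; runs on past a full turn (no stop within 6 rad back or 13 rad on). It starts anywhere from -2.2 to 2.2, stays where it is left, and takes about 2 to 3 N at the handle to turn.
- button_top (a point): Centre of the top of the round grey push button, 32 mm across, 106 mm above the shelf when up, moving straight down; it stands in a white housing on the deck.
- button (a joint): Travel of the button in m: 0 up, 0.006 fully down (5 N); springs back when let go.
- dish: Round glass dish, 84 mm across, 24 mm tall, before the chute. Bystander; origin at the centre of its underside.
- spoon: Short stainless spoon, 140 mm, lying on the shelf. Bystander.
- feeding_ring: White plastic feeding ring, 90 mm across, 10 mm thick, lying flat. Bystander; origin at its centre, underside.
- net_frame: Rigid black net frame, loop 100 x 80 mm with a handle 140 mm long, 8 mm thick, lying flat. Bystander; origin at the centre of the loop.
- tin: Capped aluminium tin, 64 mm across, 55 mm tall, standing. Bystander; origin at the centre of its underside.
- jar: Clear jar with a white cap, 60 mm across, 70 mm tall, standing. Bystander; origin at the centre of its underside.

How it is judged:
On the way, in this order (a step that is already met when the one before it is completed fails the run):
1. the handle is pushed half way round, clockwise (distance of handle_top from where it was at the start of the episode above 0.1 m and value of joint wheel above 0.4 rad), for 0.02 s.
2. the wheel has made one full turn clockwise: the handle is within 10 mm of where it started (distance of handle_top from where it was at the start of the episode below 0.01 m and value of joint wheel between 3.2 and 9.4 rad), for 0.2 s.
3. the button is pressed down (4.5 mm of its 6 mm or more) (value of joint button above 0.0045 m), for 0.05 s.
At the end, for the whole second after the job is handed in: The wheel has been turned one full turn clockwise in all and rests with its handle within 10 mm of where it started; the button has been pressed after that and is up again (within 1.5 mm); the dish, spoon, ring, net frame, tin and jar are within 20 mm of their places (all of step 2 and value of joint button below 0.0015 m and velocity of joint wheel between -0.05 and 0.05 rad/s and distance of each of dish, spoon, feeding_ring, net_frame, tin, jar from where it was at the start of the episode below 0.02 m); the robot touches nothing.
It fails at once if the button is pressed (3 mm or more) while the wheel's turn is not complete (value of joint button above 0.003 m and not (distance of handle_top from where it was at the start of the episode below 0.01 m and value of joint wheel between 3.2 and 9.4 rad)).
It fails at once if the wheel's handle is pinched or shoved with more than 18 N (contact force between the fingers and crank_handle above 18 N).
It fails at once if the wheel is wound on well past a turn (second turn) (value of joint wheel above 9.4 rad).
It fails at once if a bystander is shifted or lifted by more than 20 mm (distance of any of dish, spoon, feeding_ring, net_frame, tin, jar from where it was at the start of the episode above 0.02 m).
It also fails if it takes over 62 s, if anything falls off the work surface, if the arm or the gripper's body presses on something with over 40 N, if the wrist force passes 120 N, or if a joint passes its speed limit or range.

### The arm

A 6-joint arm with a two-finger parallel gripper is mounted at the origin on the work surface. World frame = base frame: x ahead of the robot, y to its left, z up, the work surface at z = 0. Lengths are in m, angles in rad, forces in N, time in s.
With the tool pointing down it reaches from about 0.35 to 0.775 m from the base axis. Payload 5.5 kg.
Tool frame: the origin (TCP) lies between the finger pads; the fingertips stand 22 mm ahead of it and the grasp point (between the pads) lies 3 mm ahead of it; z points along the fingers, y is the line along which they close (so a half turn about z gives the same grasp; the last joint's range is limited). The gripper opens to 85 mm and grips with 20 to 120 N. Pads are 22 mm wide; open, the fingers measure 114 mm over their backs; the gripper's body (76 mm by 85 mm) begins 54 mm behind the grasp point. The pads swing forward as they close: fully open they stand 13 mm farther back than shut.
Start: joints at [1.13, 0.313, 0.046, 1.304, 0, 1.431], TCP at [0.17, 0.549, 0.253] pointing down, gripper open.
Joint ranges: [-2.76, 2.76], [-0.86, 1.69], [-1.03, 1.26], [-2.2, 2.34], [-1.47, 1.5], [-3.14, 3.14]. Speed limits (rad/s): [2.57, 2.57, 3.14, 3.14, 3.14, 3.14].

### API

Orientations are given as a unit quaternion [w, x, y, z].
In Python, from workcell import env, camrig, monitor gives the robot as it stands (env), with the cameras (camrig) and the readings (monitor).
- The arm moves only by the tool shift_gripper, called after "Emit:" by a JSON object that holds its "fn" and its "kwargs", one argument or row to a line. Schema: {"type":"object","properties":{"segments":{"type":"array","items":{"type":"array","prefixItems":[{"type":"array","items":{"type":"number"},"minItems":3,"maxItems":3},{"type":"array","items":{"type":"number"},"minItems":3,"maxItems":3}],"minItems":2,"maxItems":2},"minItems":1,"maxItems":8},"jaw":{"type":"number"},"grip_n":{"type":"number"},"only":{"type":"string"},"quiet":{"type":"boolean"},"lines":{"type":"string"}},"required":["segments"],"additionalProperties":false}. segments is a list of rows, 1 to 8 of them, each written [[dx, dy, dz], [rx, ry, rz]]: dx, dy, dz in fractions of the full range, 1 being 0.75 m, then a rotation vector rx, ry, rz in a scale on which 1.0 is 2 rad; each row is the pose to reach, as a shift and turn from the pose commanded when the call began, along the tool's axes at that moment; what a row does not reach only later rows make up. A row lasts 1/8 s, in which the tool goes at most 0.0625 m and 0.188 rad, less where a joint would pass 70% of its speed; a pose out of reach is approached as far as the arm can. jaw is the finger opening in m, set as the call begins (left out keeps the last). The fingers move at their own pace and stop on an object; grip_n is the grip in N (left out, the last holds). Time passes only in rows, so rows that do not move let the fingers close. The tool returns the time, the measured TCP pose, the force, the opening and the grip force at its end. only (a regular expression) keeps the lines of the reply that match it, lines (a string "A,B") keeps lines A to B, and quiet returns only ok. No shift or turn number may pass 1 either way. Input that does not fit is refused with a message, and nothing moves.
- monitor.get_state(): the state, without advancing time (a new reading comes with each control period).
- camrig.read_camera(name): name is "scene" or "top"; returns a dict with "image" (480x640x3 uint8, red, green, blue), "K" (3x3 intrinsics, pixels), "R" (3x3) and "t" (3): a world point X has camera coordinates R X + t. Camera axes: x right, y down, z forward; pixel columns grow to the right and rows downward; lengths in m; the calibration is good to about 2 mm. A picture is of the moment at which its call begins. There is no depth.
- env.hand_in(): hands the job in; it is judged then, once.
The state is a dict: "clock": time; "joint_pos": joint angles; "qvel": joint speeds; "tau": joint torques, N m; "tcp_pos": TCP position; "orientation": TCP orientation; "wrist_force": force on the tool from outside, world axes, zero at the start; "ft_torque": the same for the moment, N m; "finger_gap": finger opening in m; "grip_force": force on a finger pad.
Only numpy, scipy, OpenCV 4.12 (cv2) and the standard library are available. Lean on these libraries where they do the work, as an engineer would, in place of code of your own. Each camera call takes 0.05 s, during which the arm holds its last target. There are 200 camera calls.

## Working session

There is one attempt and no reset: what is moved stays moved. The work goes in short steps, Python scripts to look and compute and a tool call to move; the robot and the scene stay as the last step left them, time stands still between calls to the robot, and variables do not carry over. Pictures are saved under pics/ and viewed, at most 12 in all, crops included, and the job is handed in when it is done.

```bash
mkdir -p pics; ls; python3 - <<'E'
from workcell import env, camrig, monitor
import cv2,pickle
d={}
for n in("scene","top"):
    c=camrig.read_camera(n);d[n]=c;cv2.imwrite(f"pics/{n}0.png",c["image"][:,:,::-1])
    print(n,c["K"],c["R"],c["t"])
pickle.dump(d,open("cam0.pkl","wb"))
print(monitor.get_state())
E
```

```text
pics
workcell.py
scene [[469.54263863   0.         322.60526199]
 [  0.         469.54263863 248.40597303]
 [  0.           0.           1.        ]] [[ 0.3865853   0.92215351  0.01359073]
 [ 0.53227518 -0.21105764 -0.81984011]
 [-0.75315001  0.32417214 -0.57243121]] [-0.196278   -0.22039001  1.39149042]
top [[600.14913738   0.         326.78061207]
 [  0.         600.14913738 245.29949019]
 [  0.           0.           1.        ]] [[-0.02568382 -0.99966879  0.00163045]
 [-0.98310341  0.02496245 -0.18134099]
 [ 0.18124022 -0.00626043 -0.98341893]] [0.01156854 0.58001437 1.23759167]
{'clock': 0.1, 'joint_pos': array([1.13042628e+00, 3.13946913e-01, 4.50974940e-02, 1.30359597e+00,
       6.77016331e-06, 1.43118916e+00]), 'qvel': array([-0.00062565, -0.00116982,  0.00191429, -0.00086297,  0.00144947,
       -0.00049027]), 'tau': array([ 3.80303187e-03, -4.81726134e+01,  2.99241954e+01,  1.27677227e-02,
       -1.55328541e-05, -2.52599580e-05]), 'tcp_pos': array([0.17017591, 0.54880631, 0.25248772]), 'orientation': array([-2.39011697e-04,  1.49815226e-01,  9.88713668e-01, -7.89138145e-04]), 'wrist_force': array([ 0.09389172,  0.70086476, -0.6152386 ]), 'ft_torque': array([ 0.02202374, -0.04101968,  0.06205991]), 'grip_force': 0.0, 'finger_gap': 0.08539845149206661}
```

View pics/scene0.png

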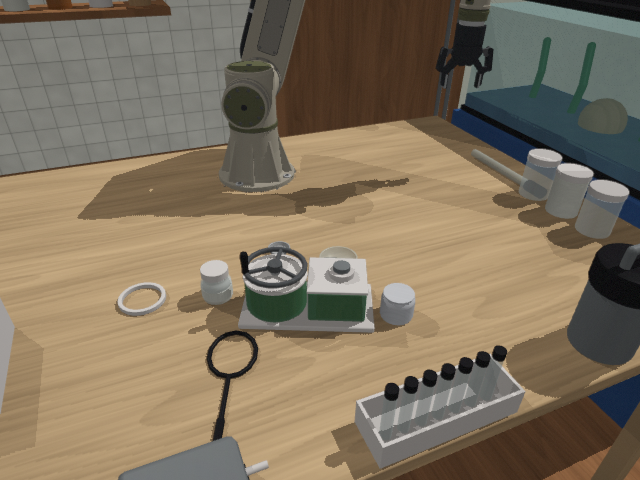

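View pics/top0.png

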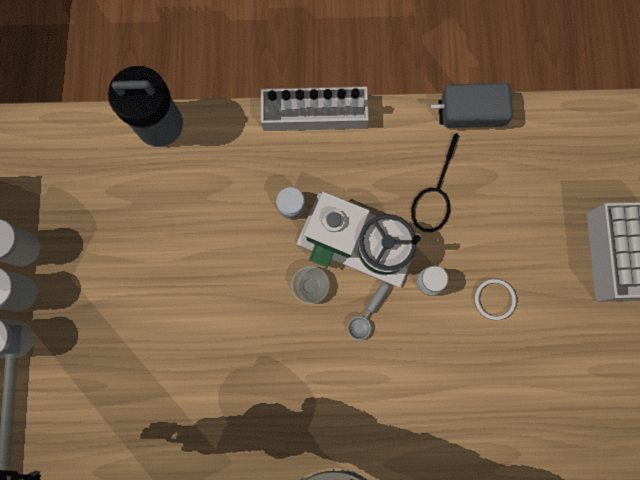

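The scene view shows the wheel near (275,266) with its handle's top near (243,256). In the top view the wheel is near (388,243), the handle near (416,239) and the button near (334,219). The two containers sit near (433,280) and (290,202).

```bash
cat > h.py <<'E'
import numpy as np,cv2,pickle
from scipy.spatial.transform import Rotation as Ro
def ray(c,uv):
    d=c["R"].T@np.linalg.inv(c["K"])@np.array([uv[0],uv[1],1.]);return -c["R"].T@c["t"],d
def plane(c,uv,z):
    o,d=ray(c,uv);return o+d*(z-o[2])/d[2]
def proj(c,X):
    p=c["K"]@(c["R"]@np.asarray(X)+c["t"]);return p[:2]/p[2]
E
python3 - <<'E'
from h import *
d=pickle.load(open("cam0.pkl","rb"));t=d["top"];s=d["scene"]
def blobs(c,x0,y0,x1,y1,thr):
    g=c["image"].max(2)[y0:y1,x0:x1]
    m=(g<thr).astype(np.uint8)
    n,l,st,ce=cv2.connectedComponentsWithStats(m)
    i=1+np.argmax(st[1:,4]);ys,xs=np.where(l==i);return np.c_[xs+x0,ys+y0],m
p,m=blobs(t,350,205,430,285,75)
X=np.array([plane(t,q,.103)[:2] for q in p]);print(len(p),p.min(0),p.max(0))
pts=cv2.convexHull(p.astype(np.int32))[:,0]
print("ell",cv2.fitEllipse(pts.astype(np.float32)))
print("wheel0",plane(t,(388,243),.103),"btn0",plane(t,(334,219),.106))
a=cv2.resize(t["image"][170:310,270:450],None,fx=4.2,fy=4.2,interpolation=cv2.INTER_CUBIC)
cv2.imwrite("pics/c1.png",a[:,:,::-1])
b=cv2.resize(s["image"][225:345,185:425],None,fx=3.3,fy=3.3,interpolation=cv2.INTER_CUBIC)
cv2.imwrite("pics/c2.png",b[:,:,::-1])
E
```

```text
1610 [358 205] [429 273]
ell ((387.3189392089844, 243.31394958496094), (59.29100799560547, 93.11383056640625), 131.62677001953125)
wheel0 [ 0.57252964 -0.1295892   0.103     ] btn0 [ 0.6255173  -0.01932934  0.106     ]
```

View pics/c1.png

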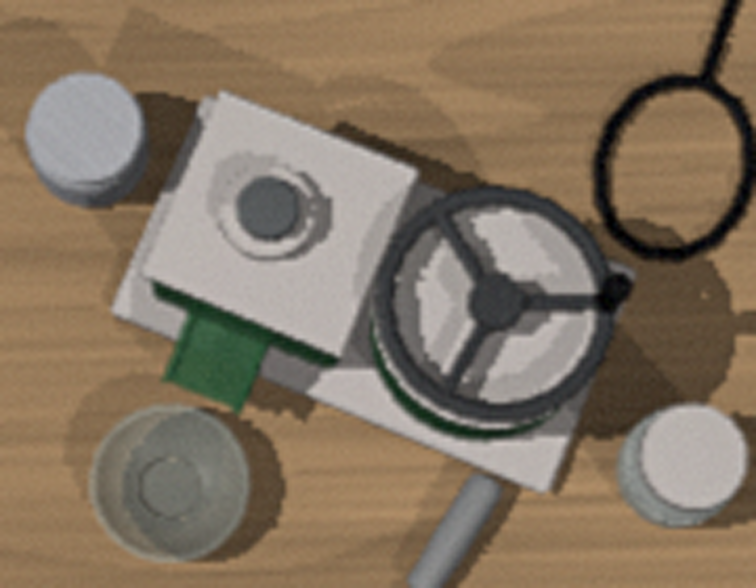

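View pics/c2.png

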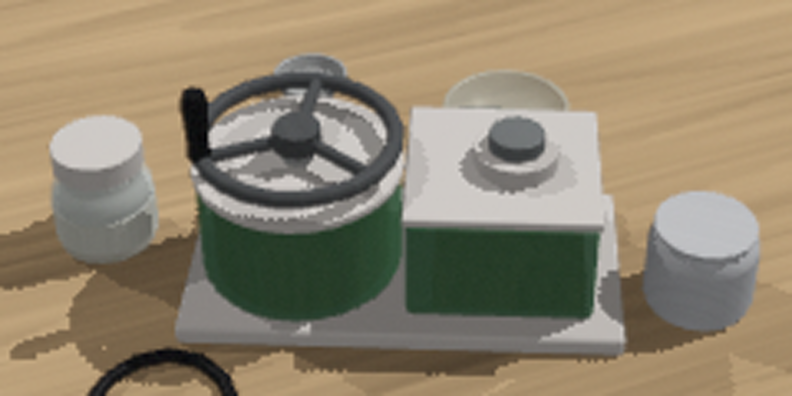

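In the top crop the rim spans x 373–615 and y 185–420, so its centre is at full-image pixel (387.7,241.9). The handle's top is at (417.4,238.3) and the button at (333.8,219.5). In the scene image the handle's top is near (243.8,253.5), the hub near (275,263.8) and the button near (341.7,264).

```bash
python3 - <<'E'
from h import *
d=pickle.load(open("cam0.pkl","rb"));t=d["top"];s=d["scene"]
def tri(a,b):
    o1,d1=ray(t,a);o2,d2=ray(s,b)
    k=np.linalg.lstsq(np.c_[d1,-d2],o2-o1,rcond=None)[0];return (o1+k[0]*d1+o2+k[1]*d2)/2,np.linalg.norm(o1+k[0]*d1-o2-k[1]*d2)
W={}
for n,a,b,z in(("hub",(388.3,242.1),(275,263.8),.106),("rim",(387.7,241.9),(275,266.5),.103),("handle",(417.4,238.3),(243.8,253),.142),("btn",(333.8,219.5),(341.7,264),.106)):
    W[n]=plane(t,a,z);print(n,"top",W[n].round(4),"scene",plane(s,b,z).round(4),"tri",*tri(a,b))
v=W["handle"]-W["hub"];print("r",np.hypot(*v[:2]),"ang",np.degrees(np.arctan2(v[1],v[0])))
v=W["btn"]-W["hub"];print("btn dist",np.hypot(*v[:2]),"ang",np.degrees(np.arctan2(v[1],v[0])))
for n,q,z in(("jar",(270+694/4.2,170+457/4.2),.07),("tin",(270+85/4.2,170+130/4.2),.055)):print(n,plane(t,q,z))
print(Ro.from_quat([.149815,.988714,-.000789,-.000239]).as_matrix().round(3))
E
```

```text
hub top [ 0.5738 -0.13    0.106 ] scene [ 0.58   -0.1257  0.106 ] tri [ 0.5752772  -0.12741868  0.1031717 ] 0.005982786114789266
rim top [ 0.5749 -0.1291  0.103 ] scene [ 0.584  -0.1271  0.103 ] tri [ 0.57653027 -0.127395    0.09785814] 0.004694326361770405
handle top [ 0.5734 -0.1846  0.142 ] scene [ 0.5765 -0.1798  0.142 ] tri [ 0.57422474 -0.18208436  0.1411686 ] 0.0055175063668350425
btn top [ 0.6245 -0.0189  0.106 ] scene [ 0.6255 -0.0132  0.106 ] tri [ 0.62544884 -0.01630256  0.10670139] 0.00560904382189302
r 0.05467861031717286 ang -90.49379429580537
btn dist 0.12206638597715913 ang 65.50081329118281
jar [ 0.4996498 -0.2290645  0.07     ]
tin [0.67989423 0.07375768 0.055     ]
[[-0.955  0.296 -0.001]
 [ 0.296  0.955 -0.001]
 [ 0.    -0.002 -1.   ]]
```

Careful with the scale: shifts go in shares of 0.75 m and turns go in shares of 2 rad. That gives: -0.32 m / 0.75 = -0.4267, -0.31 m / 0.75 = -0.4133, -0.96 rad / 2 = -0.48.

```bash
cat > go.py <<'E'
# print shift/turn in tool axes to world target x y z yaw_deg(tool x), tool down
import sys
from h import *
from workcell import env, camrig, monitor
s=monitor.get_state();q=s["orientation"];R=Ro.from_quat([q[1],q[2],q[3],q[0]])
x,y,z,a=map(float,sys.argv[1:5]);a=np.radians(a)
T=Ro.from_matrix(np.array([[np.cos(a),np.sin(a),0],[np.sin(a),-np.cos(a),0],[0,0,-1]]))
p=s["tcp_pos"]
print("t",round(s["clock"],2),"tcp",p.round(4),"j",s["joint_pos"].round(2),"F",s["wrist_force"].round(1),"yaw",np.degrees(np.arctan2(*R.as_matrix()[1::-1,0])).round(1))
print("row",R.inv().apply(np.array([x,y,z])-p).round(4),(R.inv()*T).as_rotvec().round(3))
E
```

Emit:
{"fn": "shift_gripper", "kwargs": {
  "segments": [
    [[-0.4267, -0.4133, 0], [0, 0, -0.48]],
    [[-0.4267, -0.4133, 0], [0, 0, -0.48]],
    [[-0.4267, -0.4133, 0], [0, 0, -0.48]],
    [[-0.4267, -0.4133, 0], [0, 0, -0.48]],
    [[-0.4267, -0.4133, 0], [0, 0, -0.48]],
    [[-0.4267, -0.4133, 0], [0, 0, -0.48]],
    [[-0.4267, -0.4133, 0], [0, 0, -0.48]],
    [[-0.4267, -0.4133, 0], [0, 0, -0.48]]
  ],
  "jaw": 0.03
}}

```text
clock: 1.1
tcp_pos: [0.3848, 0.156, 0.2531]
orientation: [-0.0, -0.323, 0.947, -0.0]
wrist_force: [0.4, 0.6, 0.2]
finger_gap: 0.0302
grip_force: 0.0
```

```bash
python3 go.py 0.5745 -0.1825 0.20 -90
```

```text
t 1.1 tcp [0.3848 0.156  0.2531] j [ 0.19  0.   -0.33  1.24 -0.   -0.47] F [0.4 0.6 0.2] yaw -142.3
row [ 0.0566 -0.3839  0.0531] [ 0.    -0.    -0.914]
```

Converted, -0.384 m / 0.75 = -0.512, 0.057 m / 0.75 = 0.076, -0.914 rad / 2 = -0.457.

Emit:
{"fn": "shift_gripper", "kwargs": {
  "segments": [
    [[0.076, -0.512, 0.0707], [0, 0, -0.457]],
    [[0.076, -0.512, 0.0707], [0, 0, -0.457]],
    [[0.076, -0.512, 0.0707], [0, 0, -0.457]],
    [[0.076, -0.512, 0.0707], [0, 0, -0.457]],
    [[0.076, -0.512, 0.0707], [0, 0, -0.457]],
    [[0.076, -0.512, 0.0707], [0, 0, -0.457]],
    [[0.076, -0.512, 0.0707], [0, 0, -0.457]],
    [[0.076, -0.512, 0.0707], [0, 0, -0.457]]
  ]
}}

```text
clock: 2.1
tcp_pos: [0.5748, -0.1829, 0.1983]
orientation: [-0.0, -0.707, 0.708, 0.001]
wrist_force: [-0.3, 0.9, -0.6]
finger_gap: 0.03
grip_force: 0.0
```

```bash
python3 go.py 0.5745 -0.1825 0.20 -90
python3 - <<'E'
from h import *
from workcell import env, camrig, monitor
im=[]
for n,(x,y) in(("top",(390,220)),("scene",(245,235))):
    c=camrig.read_camera(n);pickle.dump(c,open(n+"1.pkl","wb"))
    im.append(cv2.resize(c["image"][y-65:y+65,x-65:x+65],(400,400),interpolation=cv2.INTER_CUBIC))
    print(n,proj(c,monitor.get_state()["tcp_pos"]-[0,0,.022]))
cv2.imwrite("pics/a1.png",np.hstack(im)[:,:,::-1])
E
```

```text
t 2.1 tcp [ 0.5748 -0.1829  0.1983] j [-0.44  0.39  0.02  1.2  -0.   -2.01] F [-0.3  0.9 -0.6] yaw -90.1
row [-0.0004  0.0003 -0.0017] [ 0.002  0.001 -0.001]
top [418.27259829 234.60760887]
scene [241.49715701 235.19386526]
```

View pics/a1.png

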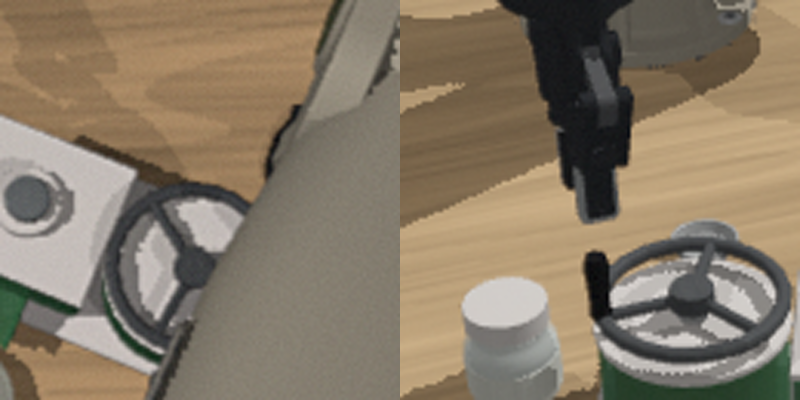

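The scene crop shows the front fingertip centred at about pixel (244.4,240), just above the handle's top at about (244,253). I'll use this tip as a check on the camera's bias.

```bash
python3 - <<'E'
from h import *
c=pickle.load(open("scene1.pkl","rb"))
for x in(.59,.597,.604):
  for z in (.176,.18): print(x,z,proj(c,[x,-.1829,z]))
print(plane(c,(244,253),.142),proj(c,[.5742,-.1821,.142]),proj(c,[.5734,-.1846,.142]))
E
```

```text
0.59 0.176 [242.39120943 241.22522305]
0.59 0.18 [242.18970362 239.24225272]
0.597 0.176 [243.47551849 243.41450197]
0.597 0.18 [243.27583483 241.42455119]
0.604 0.176 [244.57455047 245.63350725]
0.604 0.18 [244.37675731 243.63656888]
[ 0.57664892 -0.17943975  0.142     ] [242.14441436 252.56892373] [240.62406138 252.62839325]
```

Converted, 0.065 m / 0.75 = 0.0867, 0.06 m / 0.75 = 0.08.

Emit:
{"fn": "shift_gripper", "kwargs": {
  "segments": [
    [[0, 0, 0.0133], [0, 0, 0]],
    [[0, 0, 0.0267], [0, 0, 0]],
    [[0, 0, 0.04], [0, 0, 0]],
    [[0, 0, 0.0533], [0, 0, 0]],
    [[0, 0, 0.0667], [0, 0, 0]],
    [[0, 0, 0.08], [0, 0, 0]],
    [[0, 0, 0.0867], [0, 0, 0]],
    [[0, 0, 0.0867], [0, 0, 0]]
  ]
}}

```text
clock: 3.2
tcp_pos: [0.5741, -0.1801, 0.1348]
orientation: [0.0, 0.708, -0.706, -0.0]
wrist_force: [-0.2, -0.0, 0.9]
finger_gap: 0.0303
grip_force: 0.0
```

```bash
python3 go.py 0.575 -0.1825 0.133 -90
python3 - <<'E'
from h import *
from workcell import env, camrig, monitor
c=camrig.read_camera("scene");x,y=255,260
cv2.imwrite("pics/a2.png",cv2.resize(c["image"][y-55:y+55,x-55:x+55],(500,500),interpolation=cv2.INTER_CUBIC)[:,:,::-1])
E
```

```text
t 3.2 tcp [ 0.5741 -0.1801  0.1348] j [-0.44  0.42 -0.09  1.06  0.   -2.01] F [-0.2 -0.   0.9] yaw -89.9
row [ 0.0024 -0.0009  0.0018] [0.001 0.    0.002]
```

View pics/a2.png

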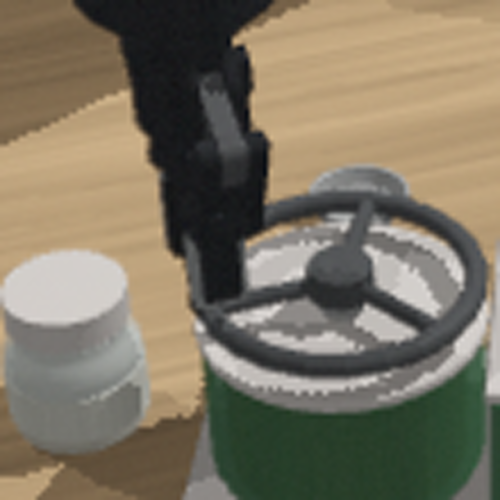

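Start stage 1: two calls then check.

The fork straddles the handle with no contact force. Next I push the first quarter turn.

Converted, 0.0389 m / 0.75 = 0.0519, 0.0349 m / 0.75 = 0.0465, 0.785 rad / 2 = 0.3925.

Emit:
{"fn": "shift_gripper", "kwargs": {
  "segments": [
    [[-0.0004, 0.0072, 0], [0, 0, 0.049]],
    [[-0.0015, 0.0143, 0], [0, 0, 0.098]],
    [[-0.0032, 0.0213, 0], [0, 0, 0.1475]],
    [[-0.0056, 0.028, 0], [0, 0, 0.1965]],
    [[-0.0087, 0.0347, 0], [0, 0, 0.2455]],
    [[-0.0124, 0.0408, 0], [0, 0, 0.2945]],
    [[-0.0167, 0.0465, 0], [0, 0, 0.3435]],
    [[-0.0215, 0.0519, 0], [0, 0, 0.3925]]
  ]
}}

```text
clock: 4.25
tcp_pos: [0.5364, -0.1647, 0.136]
orientation: [0.001, -0.382, 0.924, -0.001]
wrist_force: [1.5, -1.3, -2.0]
finger_gap: 0.0298
grip_force: 1.2
```

Emit:
{"fn": "shift_gripper", "kwargs": {
  "segments": [
    [[-0.0004, 0.0072, 0], [0, 0, 0.049]],
    [[-0.0015, 0.0143, 0], [0, 0, 0.098]],
    [[-0.0032, 0.0213, 0], [0, 0, 0.1475]],
    [[-0.0056, 0.028, 0], [0, 0, 0.1965]],
    [[-0.0087, 0.0347, 0], [0, 0, 0.2455]],
    [[-0.0124, 0.0408, 0], [0, 0, 0.2945]],
    [[-0.0167, 0.0465, 0], [0, 0, 0.3435]],
    [[-0.0215, 0.0519, 0], [0, 0, 0.3925]]
  ]
}}

```text
clock: 5.25
tcp_pos: [0.5199, -0.126, 0.136]
orientation: [0.001, 0.0, 1.0, -0.001]
wrist_force: [0.2, -2.3, -1.2]
finger_gap: 0.0298
grip_force: 1.2
```

```bash
python3 go.py 0.52 -0.1275 0.134 180
python3 - <<'E'
from h import *
from workcell import env, camrig, monitor
c=camrig.read_camera("scene");x,y=270,260
cv2.imwrite("pics/a3.png",cv2.resize(c["image"][y-55:y+55,x-55:x+55],(500,500),interpolation=cv2.INTER_CUBIC)[:,:,::-1])
E
```

```text
t 5.25 tcp [ 0.5199 -0.126   0.136 ] j [-0.39  0.3  -0.27  1.   -0.   -0.39] F [ 0.2 -2.3 -1.2] yaw 180.0
row [-0.0001 -0.0015  0.002 ] [-0.002  0.002 -0.001]
```

View pics/a3.png

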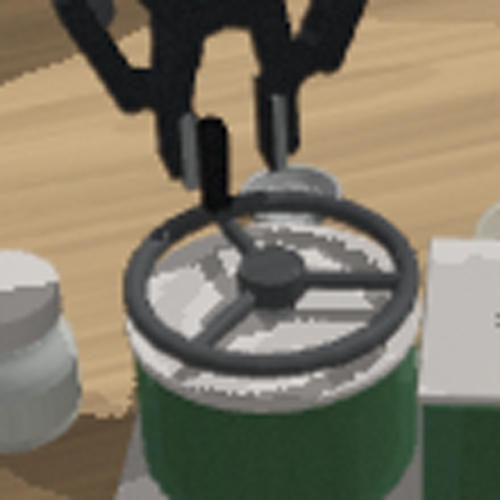

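The handle sits against the left (trailing) finger, and the wheel has followed the push through a quarter turn. I'll go on to half a turn.

Converted, 0.0389 m / 0.75 = 0.0519, 0.0349 m / 0.75 = 0.0465, 0.785 rad / 2 = 0.3925.

Emit:
{"fn": "shift_gripper", "kwargs": {
  "segments": [
    [[-0.0004, 0.0072, 0], [0, 0, 0.049]],
    [[-0.0015, 0.0143, 0], [0, 0, 0.098]],
    [[-0.0032, 0.0213, 0], [0, 0, 0.1475]],
    [[-0.0056, 0.028, 0], [0, 0, 0.1965]],
    [[-0.0087, 0.0347, 0], [0, 0, 0.2455]],
    [[-0.0124, 0.0408, 0], [0, 0, 0.2945]],
    [[-0.0167, 0.0465, 0], [0, 0, 0.3435]],
    [[-0.0215, 0.0519, 0], [0, 0, 0.3925]]
  ]
}}

```text
clock: 6.3
tcp_pos: [0.5352, -0.0868, 0.1359]
orientation: [0.0, 0.382, 0.924, -0.001]
wrist_force: [-2.6, -2.3, 1.6]
finger_gap: 0.03
grip_force: 1.2
```

Emit:
{"fn": "shift_gripper", "kwargs": {
  "segments": [
    [[-0.0004, 0.0072, 0], [0, 0, 0.049]],
    [[-0.0015, 0.0143, 0], [0, 0, 0.098]],
    [[-0.0032, 0.0213, 0], [0, 0, 0.1475]],
    [[-0.0056, 0.028, 0], [0, 0, 0.1965]],
    [[-0.0087, 0.0347, 0], [0, 0, 0.2455]],
    [[-0.0124, 0.0408, 0], [0, 0, 0.2945]],
    [[-0.0167, 0.0465, 0], [0, 0, 0.3435]],
    [[-0.0215, 0.0519, 0], [0, 0, 0.3925]]
  ]
}}

```text
clock: 7.3
tcp_pos: [0.5735, -0.0699, 0.1357]
orientation: [-0.0, 0.706, 0.708, -0.0]
wrist_force: [-3.4, 0.5, 2.5]
finger_gap: 0.0296
grip_force: 1.3
```

```bash
python3 go.py 0.575 -0.0725 0.134 90
```

```text
t 7.3 tcp [ 0.5735 -0.0699  0.1357] j [-0.26  0.38 -0.16  1.04  0.    1.31] F [-3.4  0.5  2.5] yaw 90.1
row [-0.0026  0.0015  0.0017] [-0.001 -0.     0.002]
```

Converted, -0.055 m / 0.75 = -0.0733, -0.005 m / 0.75 = -0.0067, -0.54 rad / 2 = -0.27.

Emit:
{"fn": "shift_gripper", "kwargs": {
  "segments": [
    [[0, -0.0067, 0], [0, 0, 0]],
    [[0, -0.008, 0], [0, 0, 0]],
    [[0, -0.008, -0.0267], [0, 0, 0]],
    [[0, -0.008, -0.0533], [0, 0, 0]],
    [[0, -0.008, -0.0733], [0, 0, 0]],
    [[0, -0.008, -0.0733], [0, 0, -0.09]],
    [[0, -0.008, -0.0733], [0, 0, -0.18]],
    [[0, -0.008, -0.0733], [0, 0, -0.27]]
  ]
}}

```text
clock: 8.3
tcp_pos: [0.5678, -0.0701, 0.1905]
orientation: [0.0, 0.488, 0.873, 0.0]
wrist_force: [-0.2, -0.5, 0.5]
finger_gap: 0.03
grip_force: 0.0
```

Emit:
{"fn": "shift_gripper", "kwargs": {
  "segments": [
    [[0, 0, 0], [0, 0, -0.09]],
    [[0, 0, 0], [0, 0, -0.18]],
    [[0, 0, 0], [0, 0, -0.27]],
    [[0, 0, 0], [0, 0, -0.36]],
    [[0, 0, 0], [0, 0, -0.45]],
    [[0, 0, 0], [0, 0, -0.54]],
    [[0, 0, 0], [0, 0, -0.63]],
    [[0, 0, 0], [0, 0, -0.65]]
  ]
}}

```text
clock: 9.3
tcp_pos: [0.5678, -0.0701, 0.1904]
orientation: [-0.0, -0.138, 0.99, 0.0]
wrist_force: [0.4, -0.7, 0.3]
finger_gap: 0.0298
grip_force: 0.0
```

Emit:
{"fn": "shift_gripper", "kwargs": {
  "segments": [
    [[0, 0, 0], [0, 0, -0.09]],
    [[0, 0, 0], [0, 0, -0.18]],
    [[0, 0, 0], [0, 0, -0.27]],
    [[0, 0, 0], [0, 0, -0.36]],
    [[0, 0, 0], [0, 0, -0.45]],
    [[0, 0, 0], [0, 0, -0.54]],
    [[0, 0, 0], [0, 0, -0.63]],
    [[0, 0, 0], [0, 0, -0.65]]
  ]
}}

```text
clock: 10.3
tcp_pos: [0.5678, -0.0701, 0.1904]
orientation: [-0.0, 0.709, -0.705, -0.0]
wrist_force: [-0.3, 0.4, 0.8]
finger_gap: 0.0299
grip_force: 0.0
```

```bash
python3 go.py 0.569 -0.0725 0.19 -90
python3 - <<'E'
from h import *
from workcell import env, camrig, monitor
im=[]
for n,(x,y) in(("top",(380,240)),("scene",(285,245))):
    c=camrig.read_camera(n)
    im.append(cv2.resize(c["image"][y-60:y+60,x-60:x+60],(400,400),interpolation=cv2.INTER_CUBIC))
cv2.imwrite("pics/a4.png",np.hstack(im)[:,:,::-1])
E
```

```text
t 10.3 tcp [ 0.5678 -0.0701  0.1904] j [-0.26  0.33 -0.08  1.16  0.   -1.84] F [-0.3  0.4  0.8] yaw -89.7
row [ 0.0024 -0.0012  0.0004] [-0.     0.     0.006]
```

View pics/a4.png

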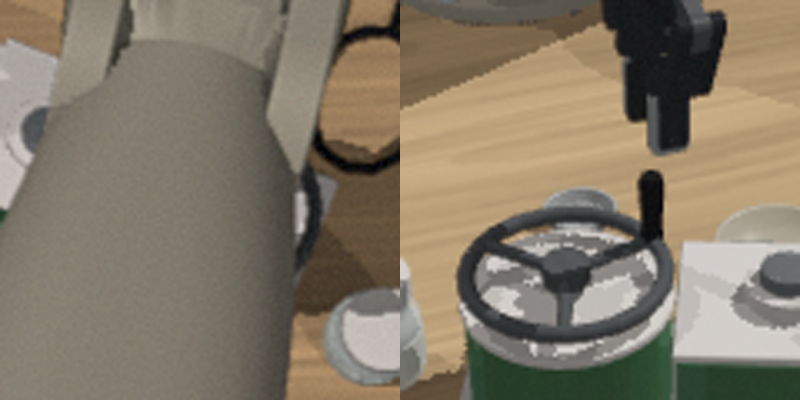

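The handle's top is at scene pixel (300.6,237.5) with the front fingertip just right of it, so I check the radial offset before lowering.

```bash
python3 - <<'E'
from h import *
c=pickle.load(open("scene1.pkl","rb"))
print(plane(c,(300.6,237.5),.142),"start handle same way",plane(c,(244,253),.142))
E
```

```text
[ 0.56718976 -0.07073419  0.142     ] start handle same way [ 0.57664892 -0.17943975  0.142     ]
```

The bias-corrected handle is at about (0.566,-0.073), so the tool is right to within 3 mm. I lower, take up the slack and push the second half turn.

Converted, 0.056 m / 0.75 = 0.0747, 0.0025 m / 0.75 = 0.0033.

Emit:
{"fn": "shift_gripper", "kwargs": {
  "segments": [
    [[0.0033, 0, 0.0133], [0, 0, 0]],
    [[0.0033, 0, 0.0267], [0, 0, 0]],
    [[0.0033, 0, 0.04], [0, 0, 0]],
    [[0.0033, 0, 0.0533], [0, 0, 0]],
    [[0.0033, 0, 0.0667], [0, 0, 0]],
    [[0.0033, 0, 0.0747], [0, 0, 0]],
    [[0.0033, -0.004, 0.0747], [0, 0, 0]],
    [[0.0033, -0.0093, 0.0747], [0, 0, 0]]
  ]
}}

```text
clock: 11.4
tcp_pos: [0.5751, -0.0725, 0.1345]
orientation: [-0.0, 0.708, -0.706, -0.0]
wrist_force: [-3.1, 1.0, -0.6]
finger_gap: 0.0301
grip_force: 1.3
```

Emit:
{"fn": "shift_gripper", "kwargs": {
  "segments": [
    [[0.0004, -0.0072, 0], [0, 0, 0.049]],
    [[0.0015, -0.0143, 0], [0, 0, 0.098]],
    [[0.0032, -0.0213, 0], [0, 0, 0.1475]],
    [[0.0056, -0.028, 0], [0, 0, 0.1965]],
    [[0.0087, -0.0347, 0], [0, 0, 0.2455]],
    [[0.0124, -0.0408, 0], [0, 0, 0.2945]],
    [[0.0167, -0.0465, 0], [0, 0, 0.3435]],
    [[0.0215, -0.0519, 0], [0, 0, 0.3925]]
  ]
}}

```text
clock: 12.4
tcp_pos: [0.6139, -0.0879, 0.1344]
orientation: [-0.0, -0.383, 0.924, 0.001]
wrist_force: [-1.0, 1.8, 0.3]
finger_gap: 0.0299
grip_force: 1.3
```

Emit:
{"fn": "shift_gripper", "kwargs": {
  "segments": [
    [[0.0004, -0.0072, 0], [0, 0, 0.049]],
    [[0.0015, -0.0143, 0], [0, 0, 0.098]],
    [[0.0032, -0.0213, 0], [0, 0, 0.1475]],
    [[0.0056, -0.028, 0], [0, 0, 0.1965]],
    [[0.0087, -0.0347, 0], [0, 0, 0.2455]],
    [[0.0124, -0.0408, 0], [0, 0, 0.2945]],
    [[0.0167, -0.0465, 0], [0, 0, 0.3435]],
    [[0.0215, -0.0519, 0], [0, 0, 0.3925]]
  ]
}}

```text
clock: 13.4
tcp_pos: [0.6306, -0.1268, 0.1345]
orientation: [0.0, -0.0, 1.0, 0.001]
wrist_force: [0.7, 3.2, -0.4]
finger_gap: 0.0302
grip_force: 1.3
```

```bash
python3 go.py 0.63 -0.1275 0.134 180
```

```text
t 13.4 tcp [ 0.6306 -0.1268  0.1345] j [-0.32  0.5   0.03  1.1   0.   -0.32] F [ 0.7  3.2 -0.4] yaw -180.0
row [ 0.0006 -0.0007  0.0005] [0.001 0.001 0.001]
```

Converted, -0.0389 m / 0.75 = -0.0519, -0.0349 m / 0.75 = -0.0465, 0.785 rad / 2 = 0.3925.

Emit:
{"fn": "shift_gripper", "kwargs": {
  "segments": [
    [[0.0004, -0.0072, 0], [0, 0, 0.049]],
    [[0.0015, -0.0143, 0], [0, 0, 0.098]],
    [[0.0032, -0.0213, 0], [0, 0, 0.1475]],
    [[0.0056, -0.028, 0], [0, 0, 0.1965]],
    [[0.0087, -0.0347, 0], [0, 0, 0.2455]],
    [[0.0124, -0.0408, 0], [0, 0, 0.2945]],
    [[0.0167, -0.0465, 0], [0, 0, 0.3435]],
    [[0.0215, -0.0519, 0], [0, 0, 0.3925]]
  ]
}}

```text
clock: 14.4
tcp_pos: [0.615, -0.166, 0.1345]
orientation: [0.001, 0.382, 0.924, 0.001]
wrist_force: [1.6, 2.7, -1.5]
finger_gap: 0.0299
grip_force: 1.2
```

Emit:
{"fn": "shift_gripper", "kwargs": {
  "segments": [
    [[0.0004, -0.0072, 0], [0, 0, 0.049]],
    [[0.0015, -0.0143, 0], [0, 0, 0.098]],
    [[0.0032, -0.0213, 0], [0, 0, 0.1475]],
    [[0.0056, -0.028, 0], [0, 0, 0.1965]],
    [[0.0087, -0.0347, 0], [0, 0, 0.2455]],
    [[0.0124, -0.0408, 0], [0, 0, 0.2945]],
    [[0.0167, -0.0465, 0], [0, 0, 0.3435]],
    [[0.0215, -0.0519, 0], [0, 0, 0.3925]]
  ]
}}

```text
clock: 15.4
tcp_pos: [0.5765, -0.1828, 0.1348]
orientation: [0.001, 0.707, 0.707, 0.001]
wrist_force: [2.7, -0.1, -0.7]
finger_gap: 0.0302
grip_force: 1.2
```

Emit:
{"fn": "shift_gripper", "kwargs": {
  "segments": [
    [[0, -0.004, 0], [0, 0, 0]],
    [[0, -0.008, 0], [0, 0, 0]],
    [[0, -0.008, 0], [0, 0, 0]],
    [[0, 0, 0], [0, 0, 0]],
    [[0, 0.0027, 0], [0, 0, 0]],
    [[0, 0.0027, -0.0267], [0, 0, 0]],
    [[0, 0.0027, -0.0533], [0, 0, 0]],
    [[0, 0.0027, -0.0733], [0, 0, 0]]
  ]
}}

```text
clock: 16.4
tcp_pos: [0.5774, -0.1826, 0.19]
orientation: [-0.0, 0.706, 0.709, 0.0]
wrist_force: [0.6, 0.2, 0.2]
finger_gap: 0.0301
grip_force: 0.0
```

```bash
python3 go.py 0.52 -0.0 0.22 90
python3 - <<'E'
from h import *
from workcell import env, camrig, monitor
o=pickle.load(open("cam0.pkl","rb"))["scene"]["image"]
c=camrig.read_camera("scene")["image"];x,y=255,260
f=lambda i:cv2.resize(i[y-40:y+40,x-40:x+40],(400,400),interpolation=cv2.INTER_CUBIC)
cv2.imwrite("pics/a5.png",np.hstack([f(o),f(c)])[:,:,::-1])
for i in(o,c):
    ys,xs=np.where(i[250:264,236:252].max(2)<45);print(len(xs),xs.mean()+236,ys.mean()+250)
E
```

```text
t 16.4 tcp [ 0.5774 -0.1826  0.19  ] j [-0.44  0.4   0.01  1.18  0.    1.13] F [0.6 0.2 0.2] yaw 90.2
row [ 0.1828 -0.0566 -0.03  ] [-0.    -0.     0.004]
82 243.67073170731706 257.780487804878
76 243.94736842105263 258.0263157894737
```

View pics/a5.png

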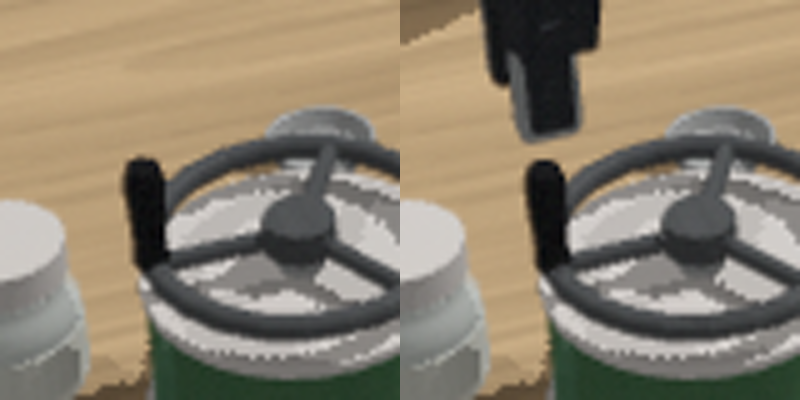

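The handle is within about 0.3 px (about 1 mm) of its start, so the full turn is complete. Next I close the fingers and go over the button.

Converted, 0.166 m / 0.75 = 0.2213, 0.048 m / 0.75 = 0.064.

Emit:
{"fn": "shift_gripper", "kwargs": {
  "segments": [
    [[0, 0, -0.0267], [0, 0, 0]],
    [[0.08, 0.024, -0.0267], [0, 0, 0]],
    [[0.16, 0.048, -0.0267], [0, 0, 0]],
    [[0.2213, 0.064, -0.0267], [0, 0, 0]],
    [[0.2213, 0.064, 0], [0, 0, 0]],
    [[0.2213, 0.064, 0.0267], [0, 0, 0]],
    [[0.2213, 0.064, 0.0533], [0, 0, 0]],
    [[0.2213, 0.064, 0.0533], [0, 0, 0]]
  ],
  "jaw": 0
}}

```text
clock: 17.45
tcp_pos: [0.6231, -0.0161, 0.1471]
orientation: [-0.002, 0.706, 0.709, -0.001]
wrist_force: [0.2, 0.2, 1.2]
finger_gap: 0.0001
grip_force: 0.0
```

```bash
python3 go.py 0.625 -0.017 0.128 90
python3 - <<'E'
from h import *
from workcell import env, camrig, monitor
c=camrig.read_camera("scene")["image"];x,y=341,250
cv2.imwrite("pics/a6.png",cv2.resize(c[y-40:y+40,x-40:x+40],(480,480),interpolation=cv2.INTER_CUBIC)[:,:,::-1])
E
```

```text
t 17.45 tcp [ 0.6231 -0.0161  0.1471] j [-0.15  0.46 -0.01  1.11  0.    1.41] F [0.2 0.2 1.2] yaw 90.2
row [-0.001   0.002   0.0191] [-0.004 -0.001  0.004]
```

View pics/a6.png

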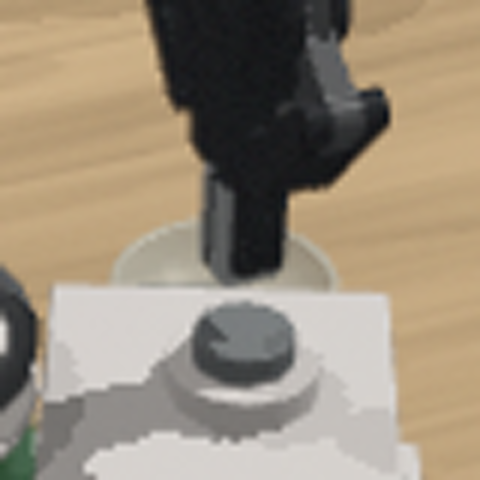

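The closed fingertips are centred over the button. I lower to contact, then press in small rows.

Converted, 0.023 m / 0.75 = 0.0307, 0.019 m / 0.75 = 0.0253.

Emit:
{"fn": "shift_gripper", "kwargs": {
  "segments": [
    [[0, 0.0013, 0.0067], [0, 0, 0]],
    [[0, 0.0013, 0.0133], [0, 0, 0]],
    [[0, 0.0013, 0.0187], [0, 0, 0]],
    [[0, 0.0013, 0.0227], [0, 0, 0]],
    [[0, 0.0013, 0.0253], [0, 0, 0]],
    [[0, 0.0013, 0.028], [0, 0, 0]],
    [[0, 0.0013, 0.0307], [0, 0, 0]],
    [[0, 0.0013, 0.0307], [0, 0, 0]]
  ]
}}

```text
clock: 18.5
tcp_pos: [0.6257, -0.0164, 0.1265]
orientation: [0.0, 0.706, 0.709, 0.0]
wrist_force: [-0.2, -0.6, 1.9]
finger_gap: -0.0002
grip_force: 1.1
```

Emit:
{"fn": "shift_gripper", "kwargs": {
  "segments": [
    [[0, 0, 0.0013], [0, 0, 0]],
    [[0, 0, 0.0027], [0, 0, 0]],
    [[0, 0, 0.0027], [0, 0, 0]]
  ]
}}

```text
clock: 18.88
tcp_pos: [0.6257, -0.0164, 0.1244]
orientation: [0.0, 0.706, 0.709, 0.0]
wrist_force: [-0.7, -0.4, 3.1]
finger_gap: -0.0001
grip_force: 1.7
```

Contact has begun and the force is climbing. I continue to the bottom.

Converted, 0.002 m / 0.75 = 0.0027, 0.001 m / 0.75 = 0.0013.

Emit:
{"fn": "shift_gripper", "kwargs": {
  "segments": [
    [[0, 0, 0.0013], [0, 0, 0]],
    [[0, 0, 0.0027], [0, 0, 0]],
    [[0, 0, 0.0027], [0, 0, 0]]
  ]
}}

```text
clock: 19.25
tcp_pos: [0.6257, -0.0164, 0.1224]
orientation: [0.0, 0.706, 0.709, 0.0]
wrist_force: [-1.9, -0.6, 5.3]
finger_gap: -0.0001
grip_force: 2.3
```

Emit:
{"fn": "shift_gripper", "kwargs": {
  "segments": [
    [[0, 0, 0.0013], [0, 0, 0]],
    [[0, 0, 0.0027], [0, 0, 0]],
    [[0, 0, 0.0027], [0, 0, 0]]
  ]
}}

```text
clock: 19.62
tcp_pos: [0.6258, -0.0164, 0.1219]
orientation: [0.001, 0.706, 0.709, 0.0]
wrist_force: [-4.4, 0.7, 12.5]
finger_gap: -0.0
grip_force: 6.4
```

The tip stalled at 12.5 N, so the button is bottomed. I lift off and check.

Converted, -0.11 m / 0.75 = -0.1467, -0.09 m / 0.75 = -0.12.

Emit:
{"fn": "shift_gripper", "kwargs": {
  "segments": [
    [[0, 0, 0], [0, 0, 0]],
    [[0, 0, -0.0067], [0, 0, 0]],
    [[0, 0, -0.02], [0, 0, 0]],
    [[0, 0, -0.04], [0, 0, 0]],
    [[0, 0, -0.08], [0, 0, 0]],
    [[0, 0, -0.12], [0, 0, 0]],
    [[0, 0, -0.1467], [0, 0, 0]],
    [[0, 0, -0.1467], [0, 0, 0]]
  ]
}}

```text
clock: 20.62
tcp_pos: [0.6268, -0.0166, 0.2326]
orientation: [0.002, 0.706, 0.709, 0.001]
wrist_force: [-0.7, -1.1, 0.4]
finger_gap: 0.0002
grip_force: 0.0
```

```bash
python3 go.py 0.45 0.1 0.25 90
python3 - <<'E'
from h import *
from workcell import env, camrig, monitor
d=pickle.load(open("cam0.pkl","rb"))
o=d["scene"]["image"];c=camrig.read_camera("scene")["image"]
for i in(o,c):
    ys,xs=np.where(i[250:264,236:252].max(2)<45);print(len(xs),xs.mean()+236,ys.mean()+250)
f=lambda i:cv2.resize(i[230:350,110:430],(640,240))
cv2.imwrite("pics/a7.png",np.vstack([f(o),f(c)])[:,:,::-1])
E
```

```text
t 20.62 tcp [ 0.6268 -0.0166  0.2326] j [-0.15  0.42  0.15  1.3   0.    1.41] F [-0.7 -1.1  0.4] yaw 90.2
row [ 0.1173 -0.1763 -0.0182] [0.004 0.001 0.004]
82 243.67073170731706 257.780487804878
77 244.0 258.09090909090907
```

View pics/a7.png

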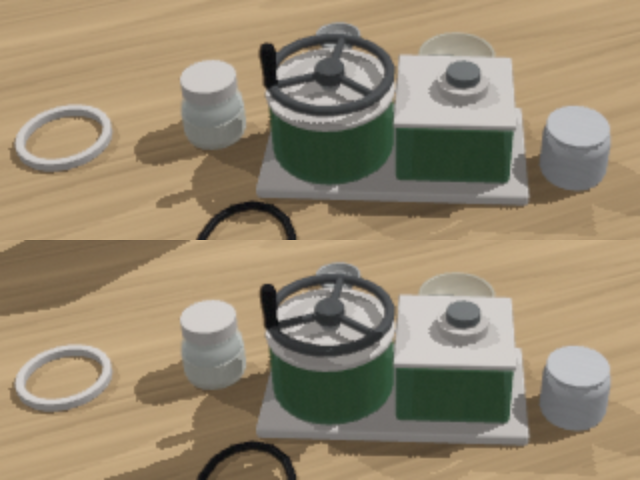

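The before and after views match: the handle is back at (268,285) in the crop, the button is up, and the bystanders in the crop are where they were. The arm is clear of everything.

```bash
python3 -c "
from workcell import env, camrig, monitor
print(env.hand_in())"
```

```text
the job is handed in; nothing more can be done
None
```

I turned the wheel one full turn clockwise, with the handle back within about 1 mm of its start, then pressed the button to its stop and let it come up, and handed the job in; the hand-in returned no verdict, and nothing I could see in the last view had moved.

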